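Crank a roller up to the stop of a marking feeder

TASK

Lay the steel roller with the two red bands in the V-nest of the feeder's carriage and let go of it. Then wind the red-knobbed crank clockwise (seen from above), slowly and steadily through the heavy point of every turn without letting it snatch ahead or fly back, until you feel the carriage come up against the stop: lean on it clearly harder than at the heavy point, but do not force it. Let go with the carriage still against the stop and the roller in its nest, and leave everything else where it is.

Things in the scene. Friction and masses are not known exactly. Their poses are not given: they have to be found in the camera images.
- roller_mid (a point): Centre of the loose steel roller with two red bands: barrel 36 mm diameter, 60 mm long, a 20 mm diameter, 28 mm long journal at each end, about 0.6 kg (varies). Its y axis is the roller's axis. It starts on its journals in one of three places of the wooden rack, its axis 40 mm above the bench (baseboard 10 mm thick). Grip the barrel across its diameter; neighbours are 75 mm away.
- nest (a point): Where the roller's centre must lie: midway between the carriage's two aluminium V-rests (90 mm apart, each 14 mm thick) that hold the journals; the barrel hangs between them with 8 mm play at each end. y axis: along travel and the roller's axis; z up. 28 mm above the carriage plate; the rests' lips stand 7 mm above this point. The V centres the roller sideways.
- carriage: Steel carriage, plate 115 x 120 x 10 mm, yellow bar at its front; origin at the plate's centre. It slides along its own +y as the crank is wound clockwise, 8.9 mm per rad (56 mm a turn). The bar's front face, 60 mm along +y from the origin, meets the stop. It stays where it is left when the crank is released in the light part of a turn.
- stop_block: Grey fixed block 70 x 32 x 45 mm at the feeder's far end; origin under its centre. From it a screw with a black buffer points along -y; its buffer's face is 30 to 44 mm from the block's centre: the setting differs each time and is not measured, so find it by feel (crank at 11.8 to 13.4 rad). The buffer yields at 75 N carriage load, then 20 N per mm, with no spring-back; over 150 N it is forced.
- crank (a joint): Crank angle, rad, growing clockwise from above, counting on over turns; at 0 the knob lies along the feeder's -y. From 1.6 to 3.1 (7.9 to 9.4) a cam loads a spring: up to 7 N more at the knob; from 3.1 to 4.7 (9.4 to 11) the spring drives it ahead with up to 7 N: hold it back. Else light. Stay below 4 rad/s forward, 2 rad/s backward; pausing while holding the knob is allowed.
- crank_axis (a point): A point on the crank's vertical axis, 130 mm above the bench, level with the knob's centre (the hub's top is at 118 mm). Its y axis is the feeder's +y. Pushing on the stop, the knob's force grows by about 0.35 N per mm of knob travel. Read with the hand at rest the tangential force can be up to 5 N less than while turning (friction then holds the load): 10 to 12 N at rest is a firm seat.
- knob: Red upright crank knob, 28 mm diameter, 40 mm tall (111 to 151 mm above the bench), free to spin; origin at its centre. Runs on a circle of 65 mm radius about crank_axis; the arm under it is up to 108 mm high. Tangential force at the knob: 3 N friction, up to 11 N at the heavy point, 13 N when the stop's buffer begins to yield, 22 N when it is forced: lean on the stop with 14 to 17 N.
- brass_roller_mid (a point): Centre of a plain brass roller of the same size in the rack: leave alone.
- dark_roller_mid (a point): Centre of a plain black roller of the same size in the rack: leave alone.
- wrench: Wrench lying on the bench nearer the robot, about 15 mm high; leave alone.
- screwdriver: Screwdriver with a red handle lying on the bench nearer the robot; leave alone, like the three bolt bins, the yellow bottle and the white pot at the bench's far edge.
There are look-alikes about, which are no part of the job. What is shaped like the part that bears roller_mid but orange or turquoise is not meant.

How it is judged:
By the outcome, as a careful person would: the job done as asked, in the order asked, and still so for the second after the job is handed in, with the robot touching nothing.
It also fails if it takes over 72 s, if anything falls off the work surface, if the arm or the gripper's body presses on something with over 40 N, if the wrist force passes 120 N, or if a joint passes its speed limit or range.

ROBOT

A 7-joint arm with a two-finger parallel gripper is mounted at the origin on the work surface. World frame = base frame: x ahead of the robot, y to its left, z up, the work surface at z = 0. Lengths are in m, angles in rad, forces in N, time in s.
With the tool pointing down it reaches from about 0.425 to 0.875 m from the base axis. Payload 8.4 kg.
Tool frame: the origin (TCP) lies between the finger pads; the fingertips stand 25 mm ahead of it and the grasp point (between the pads) lies 6 mm ahead of it; z points along the fingers, y is the direction in which the jaws open and shut (so a half turn about z gives the same grasp; the last joint's range is limited). The gripper opens to 87 mm and grips with 3 to 60 N. Pads are 19 mm wide; open, the fingers measure 117 mm over their backs; the gripper's body (75 mm by 190 mm) begins 51 mm behind the grasp point.
Start: joints at [-1.378, 0.333, 0.04, 1.465, -0.013, 1.343, -0.059], TCP at [0.187, 0.622, 0.248] pointing down, gripper open.
Joint ranges: [-2.58, 2.58], [-0.38, 2.09], [-1.3, 1.39], [0.25, 2.4], [-1.5, 4.64], [0.08, 2.09], [-2.65, 2.65]. Speed limits (rad/s): [2.22, 2.22, 2.79, 2.79, 3.14, 3.14, 3.14].

INTERFACE

Orientations are given as a unit quaternion [x, y, z, w].
In Python, from cell import state, read_camera, ctrl gives the robot as it stands. The module is installed in compiled form; this text tells all that it offers.
- The arm moves only by the tool send_rows, never from a script. Its argument "plan" is a list of rows, each a list of 5 numbers: the shift along the tool's x, y, z in m, then the turn about the tool's z in degrees, then the finger opening in m, from 0 to 0.087. A call has 1 to 20 rows; each row shifts and turns the commanded pose from where the row before left it, along the tool's axes as they then stand; what a row does not reach is not made up. A row lasts 1/8 s, in which the tool goes at most 62.5 mm and 10.7 degrees, less where a joint would pass 70% of its speed; a pose out of reach is approached as far as the arm can. A call is refused whole if a number of a shift passes 0.0625 or a number of a turn 10.7, either way. A call with a gripper value outside its range is refused whole. The fingers move at their own pace and stop on an object; "newtons" is the grip in N (left out, the last holds). Time passes only in rows, so rows that do not move let the fingers close. It gives the time, the measured TCP pose, the force and the opening at its end, in the units of the state.
- state(): the state, without advancing time (a new reading comes with each control period).
- read_camera(name): name is "scene" or "top" or "wrist"; returns a dict with "frame" (480x640x3 uint8, blue, green, red), "range_z" (480x640 float32, m along the optical axis (not along the pixel's ray), 0 where there is no reading), "camera_matrix" (3x3 intrinsics, pixels), "world_from_camera" (4x4, takes a point from camera to world coordinates). Camera axes: x right, y down, z forward; pixel columns grow to the right and rows downward; lengths in m; the calibration is good to about 2 mm. A picture is of the moment at which its call begins.
- ctrl.sign_off(): hands the job in, once; it reports no verdict.
The state is a dict: "t": time; "q": joint angles; "qvel": joint speeds; "tau": joint torques, N m; "tool_pos": TCP position; "orientation": TCP orientation; "force": force on the tool from outside, world axes, zero at the start; "wrist_torque": the same for the moment, N m; "finger_gap": finger opening in m.
Only numpy, scipy, OpenCV 4.12 (cv2) and the standard library are available. Lean on these libraries where they do the work, as an engineer would, in place of code of your own. Each camera call takes 0.05 s, during which the arm holds its last target.

## Working session

There is one attempt and no reset: what is moved stays moved. The work goes in short steps, Python scripts to look and compute and a tool call to move; the robot and the scene stay as the last step left them, time stands still between calls to the robot, and variables do not carry over. Pictures are saved under pics/ and viewed, and the job is handed in when it is done.

Besides the shell and the picture viewer there is one more tool, called after ">>>" as name([rows], argument=value, ...), one row to a line, values as JSON. send_rows: Moves the arm, as the interface text tells. Its arguments: {"type":"object","properties":{"plan":{"type":"array","items":{"type":"array","items":{"type":"number"}}},"newtons":{"type":"number"}},"required":["plan"]}

```bash
mkdir -p pics; ls; python3 - <<'E'
from cell import state, read_camera
import cv2
print(state())
for n in ("scene","top","wrist"):
    r=read_camera(n); cv2.imwrite(f"pics/a_{n}.png",r["frame"]); print(n,r["camera_matrix"].tolist(),r["world_from_camera"].round(4).tolist())
E
```

```text
pics
{'t': 0.0, 'q': array([-1.37818359,  0.33394049,  0.03986567,  1.46623458, -0.01338634,
        1.3432949 , -0.05850782]), 'qvel': array([-0.00028478, -0.00207069,  0.00024812,  0.00040829, -0.00075597,
        0.00136338,  0.00107778]), 'tau': array([-2.46153986e-04, -6.56342053e+01,  1.33526120e+00, -4.03800237e+01,
       -5.97881922e-02,  4.45736060e-02,  2.39860792e-04]), 'tool_pos': array([0.18690347, 0.62211915, 0.24665796]), 'orientation': array([ 1.45396001e-01,  9.89373212e-01, -8.03785603e-04, -5.68303864e-05]), 'force': array([ 0.0724638 ,  0.20911341, -0.37595651]), 'wrist_torque': array([ 0.00872455,  0.01345155, -0.0061178 ]), 'finger_gap': 0.08723866708708038}
scene [[621.7812803495012, 0.0, 315.7566300106713], [0.0, 621.7812803495012, 237.4633184945402], [0.0, 0.0, 1.0]] [[-0.8784, 0.2391, -0.4139, 1.0035], [0.4776, 0.4743, -0.7395, 0.997], [0.0195, -0.8472, -0.5308, 0.7998], [0.0, 0.0, 0.0, 1.0]]
top [[458.0241823924888, 0.0, 318.5336941044652], [0.0, 458.0241823924888, 246.83239228755892], [0.0, 0.0, 1.0]] [[-0.0164, -0.9837, 0.1789, 0.2662], [-0.9998, 0.0179, 0.0067, 0.0547], [-0.0098, -0.1787, -0.9838, 1.0919], [0.0, 0.0, 0.0, 1.0]]
wrist [[333.36918980412054, 0.0, 318.8281415409456], [0.0, 333.36918980412054, 236.10147989831168], [0.0, 0.0, 1.0]] [[0.2871, 0.9209, 0.2636, 0.115], [0.9579, -0.2755, -0.0809, 0.6441], [-0.0019, 0.2758, -0.9612, 0.3841], [0.0, 0.0, 0.0, 1.0]]
```

View pics/a_scene.png

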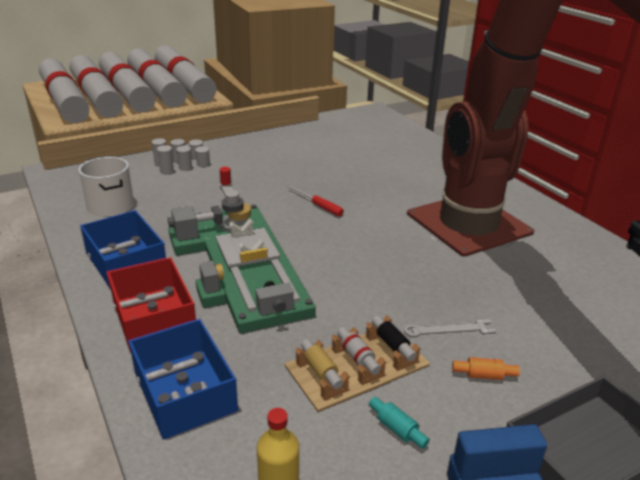

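View pics/a_top.png

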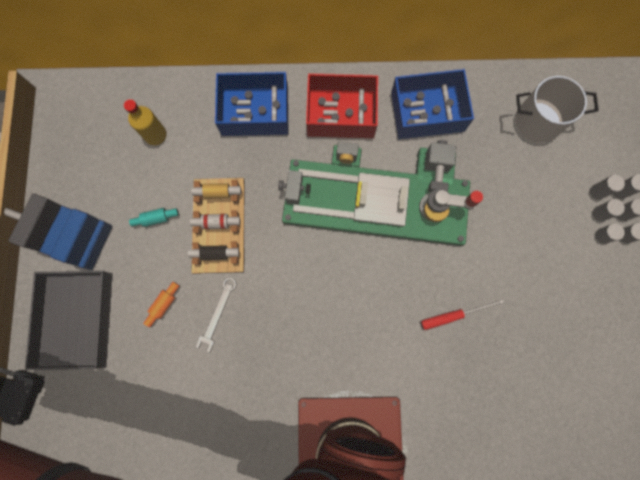

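View pics/a_wrist.png

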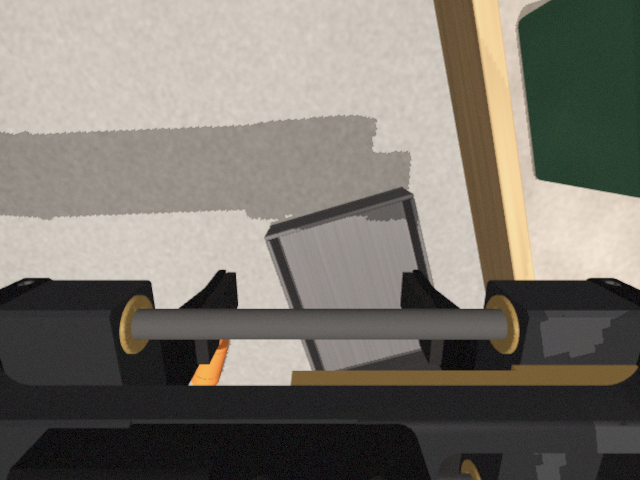

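```bash
cat > h.py <<'E'
import numpy as np, cv2
from cell import state, read_camera
def pw(r,u,v,z=None):
    """pixel-> world; depth based, or at plane height z"""
    K=r["camera_matrix"];T=r["world_from_camera"]
    d=T[:3,:3]@np.array([(u-K[0,2])/K[0,0],(v-K[1,2])/K[1,1],1.])
    if z is None: s=r["range_z"][int(round(v)),int(round(u))]
    else: s=(z-T[2,3])/d[2]
    return T[:3,3]+s*d
def proj(r,p):
    T=np.linalg.inv(r["world_from_camera"]);c=T[:3,:3]@np.asarray(p)+T[:3,3];K=r["camera_matrix"]
    return K[0,0]*c[0]/c[2]+K[0,2],K[1,1]*c[1]/c[2]+K[1,2]
def crop(r,name,u0,v0,w,h,s):
    c=r["frame"][v0:v0+h,u0:u0+w]; cv2.imwrite("pics/"+name+".png",cv2.resize(c,None,fx=s,fy=s,interpolation=cv2.INTER_CUBIC))
E
python3 - <<'E'
from h import *
r=read_camera("top")
crop(r,"b_rack",180,170,80,110,5); crop(r,"b_feed",275,130,220,120,3.6)
s=read_camera("scene"); crop(s,"b_sfeed",160,155,160,180,3.3)
for n,u,v in [("roller",216,221),("rack",216,237),("plate",383,190),("knob",475,198),("hub",435,207),("stop",293,187)]: print(n,pw(r,u,v).round(4))
E
```

```text
roller [0.5203 0.2996 0.0547]
rack [0.4911 0.3088 0.012 ]
plate [ 0.5883 -0.0923  0.0532]
knob [ 0.5364 -0.2725  0.1514]
hub [ 0.5336 -0.2013  0.0945]
stop [0.5925 0.1183 0.0758]
```

View pics/b_rack.png

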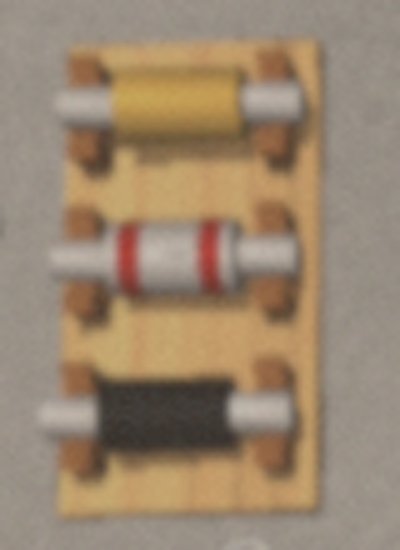

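View pics/b_feed.png

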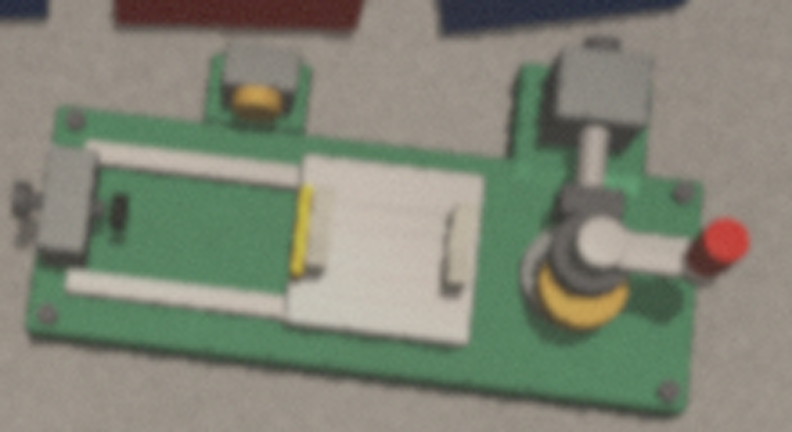

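View pics/b_sfeed.png

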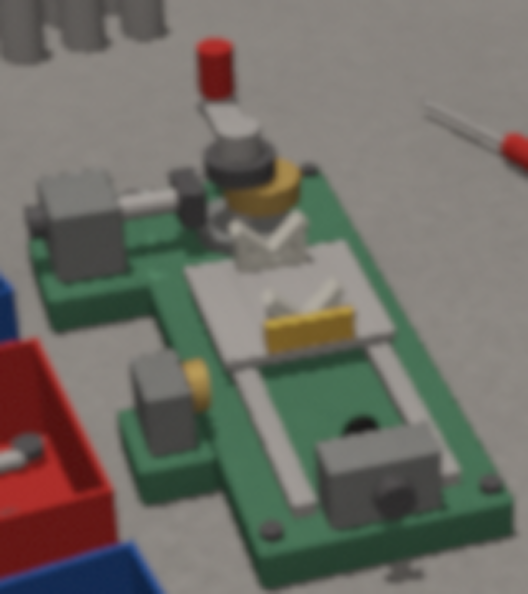

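```bash
python3 - <<'E'
from h import *
r=read_camera("top")
def cloud(r):
    v,u=np.mgrid[0:480,0:640]; K=r["camera_matrix"];T=r["world_from_camera"];d=r["range_z"]
    P=np.stack([(u-K[0,2])/K[0,0]*d,(v-K[1,2])/K[1,1]*d,d],-1)@T[:3,:3].T+T[:3,3]; P[d==0]=np.nan; return P
P=cloud(r)
f=lambda u,v,z:pw(r,275+u/3.6,130+v/3.6,z)
c=[f(*p,.053) for p in [(303,155),(485,178),(468,343),(288,325)]]
for x in c: print("corner",x.round(4))
e=[c[0]-c[1],c[3]-c[2],]; print("center",np.mean(c,0).round(4),"yaw of +y deg from world y",[np.degrees(np.arctan2(-a[0],a[1])).round(2) for a in e],[np.linalg.norm(a).round(4) for a in e], np.linalg.norm(c[0]-c[3]))
print("V mids",f(460,248,.075+.006),f(316,230,.081))
print("knobtop",f(727,238,.151),"hubtop",f(601,241,.118))
# long base edges (z top of base?)
for p in [(60,105),(705,185),(30,335),(685,412)]: print("base",f(*p,.03).round(4))
print("plate z",np.nanmedian(P[185:215,372:392,2]), "base z",np.nanmedian(P[185:200,325:345,2]))
# gearbox, small block heights
for n,(u,v) in dict(gearbox=(601,85),sb=(260,65),stop=(68,205),rest=(460,240),rest2=(318,235)).items():
    print(n,f(u,v,None).round(4))
g=lambda u,v,z:pw(r,180+u/5,170+v/5,z)
for a,b in [((50,258),(298,254)),((107,257),(238,257)),((55,104),(305,102)),((38,415),(295,412))]:
    A=g(*a,.045);B=g(*b,.045);print("roller",((A+B)/2).round(4),np.linalg.norm(A-B).round(4),np.degrees(np.arctan2(-(A-B)[0],(A-B)[1])).round(2))
m=(P[...,2]>.035)&(P[...,0]>.49)&(P[...,0]<.56)&(P[...,1]>.22)&(P[...,1]<.38)
Q=P[m];print(len(Q),Q.min(0).round(3),Q.max(0).round(3),Q.mean(0).round(4))
q=Q[Q[:,2]>.047];k=np.polyfit(q[:,1],q[:,0],1);print(k,np.degrees(np.arctan(k[0])))
# scene
s=read_camera("scene");S=cloud(s)
np.savez("clouds.npz",P=P,S=S)
R=s["frame"].astype(int)
for nm,p in dict(roller=[.5225,.301,.04],nest=[.583,-.098,.081],knob=[.537,-.267,.131],hub=[.536,-.2,.118]).items(): print(nm,np.round(proj(s,p),1))
crop(s,"c_roll",280,300,170,110,4.5)
E
```

```text
corner [ 0.6312 -0.0376  0.053 ]
corner [ 0.6131 -0.1565  0.053 ]
corner [ 0.5023 -0.1398  0.053 ]
corner [ 0.5164 -0.0242  0.053 ]
center [ 0.5657 -0.0895  0.053 ] yaw of +y deg from world y [np.float64(-8.69), np.float64(-6.95)] [np.float64(0.1203), np.float64(0.1164)] 0.11563810776145017
V mids [ 0.55771543 -0.13255018  0.081     ] [ 0.57132159 -0.04175189  0.081     ]
knobtop [ 0.54061349 -0.27705186  0.151     ] hubtop [ 0.54981922 -0.21186153  0.118     ]
base [0.6781 0.1239 0.03  ]
base [ 0.613  -0.3079  0.03  ]
base [0.5183 0.1447 0.03  ]
base [ 0.4587 -0.2832  0.03  ]
plate z 0.05095829011573927 base z 0.0305962836417617
gearbox [ 0.6634 -0.2277  0.0847]
sb [ 0.6862 -0.0097  0.0733]
stop [0.592  0.1161 0.0779]
rest [ 0.5673 -0.1355  0.0664]
rest2 [ 0.5722 -0.0443  0.0668]
roller [0.5222 0.3048 0.045 ] 0.1169 -0.13
roller [0.5218 0.3055 0.045 ] 0.0618 -1.07
roller [0.5971 0.3037 0.045 ] 0.1193 -0.64
roller [0.4471 0.3065 0.045 ] 0.1196 -0.36
763 [0.499 0.248 0.035] [0.549 0.364 0.064] [0.5222 0.3043 0.0498]
[-0.02116627  0.52894196] -1.2125569666204912
roller [357.7 348. ]
nest [239.5 232.5]
knob [229.  176.9]
hub [240.5 193.5]
```

View pics/c_roll.png

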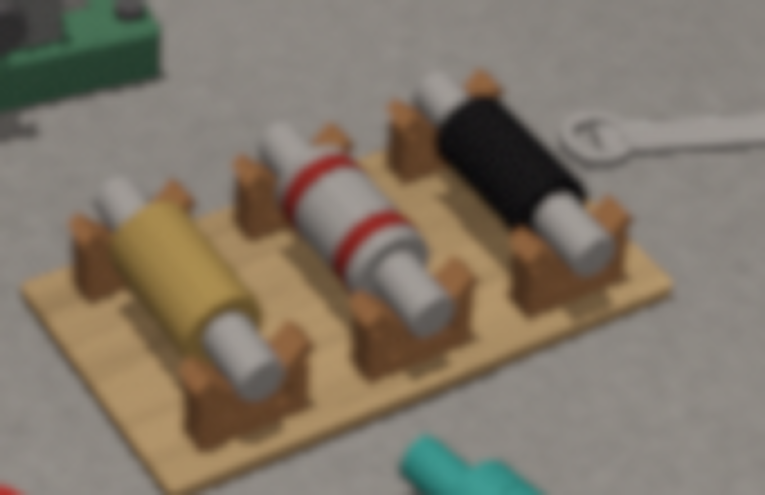

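```bash
cat >> h.py <<'E'
def ang(q):
    from scipy.spatial.transform import Rotation as R
    m=R.from_quat(q).as_matrix(); return np.degrees(np.arctan2(m[1,0],m[0,0])),m
def rows(p,a,tp,ta,n,g,nt=None):
    """from pose p,a(deg of tool x) to tp,ta in n rows (turn over first nt)"""
    nt=nt or n; d=(np.array(tp)-p)/n; t=((a-ta+180)%360-180)/nt; out=[]
    for i in range(n):
        c,s=np.cos(np.radians(a)),np.sin(np.radians(a)); ti=t if i<nt else 0
        out.append([round(float(c*d[0]+s*d[1]),4),round(float(s*d[0]-c*d[1]),4),round(float(-d[2]),4),round(ti,2),g]); a-=ti
    return out
E
python3 - <<'E'
from h import *
s=state();a,m=ang(s["orientation"]);print(a,m.round(3))
print(rows(s["tool_pos"],a,[.522,.305,.16],90,16,.058))
P=np.load("clouds.npz")
for k in "PS":
    Q=P[k].reshape(-1,3);q=Q[(Q[:,0]>.4)&(Q[:,0]<.62)&(Q[:,1]>-.15)&(Q[:,1]<-.02)&(Q[:,2]<.2)]
    print(k,np.percentile(q[:,2],[50,90,95,99]))
    b=Q[(abs(Q[:,0]-.57)<.03)&(abs(Q[:,1]+.09)<.03)];print(np.median(b[:,2]))
E
```

```text
163.27828033946454 [[-0.958  0.288 -0.   ]
 [ 0.288  0.958 -0.   ]
 [-0.    -0.    -1.   ]]
[[-0.0258, -0.013, 0.0055, np.float64(4.58), 0.058], [-0.0267, -0.0109, 0.0055, np.float64(4.58), 0.058], [-0.0275, -0.0087, 0.0055, np.float64(4.58), 0.058], [-0.0281, -0.0065, 0.0055, np.float64(4.58), 0.058], [-0.0285, -0.0042, 0.0055, np.float64(4.58), 0.058], [-0.0288, -0.0019, 0.0055, np.float64(4.58), 0.058], [-0.0288, 0.0004, 0.0055, np.float64(4.58), 0.058], [-0.0287, 0.0027, 0.0055, np.float64(4.58), 0.058], [-0.0284, 0.005, 0.0055, np.float64(4.58), 0.058], [-0.0279, 0.0072, 0.0055, np.float64(4.58), 0.058], [-0.0273, 0.0094, 0.0055, np.float64(4.58), 0.058], [-0.0264, 0.0116, 0.0055, np.float64(4.58), 0.058], [-0.0254, 0.0136, 0.0055, np.float64(4.58), 0.058], [-0.0242, 0.0156, 0.0055, np.float64(4.58), 0.058], [-0.0229, 0.0175, 0.0055, np.float64(4.58), 0.058], [-0.0214, 0.0193, 0.0055, np.float64(4.58), 0.058]]
P [0.03111604 0.05403327 0.07084466 0.08350785]
0.05099469222646613
S [0.04719991 0.0691127  0.07446651 0.08347937]
0.05063098256840859
```

>>> send_rows([
  [-0.0258,-0.013,0.0055,4.58,0.058],
  [-0.0267,-0.0109,0.0055,4.58,0.058],
  [-0.0275,-0.0087,0.0055,4.58,0.058],
  [-0.0281,-0.0065,0.0055,4.58,0.058],
  [-0.0285,-0.0042,0.0055,4.58,0.058],
  [-0.0288,-0.0019,0.0055,4.58,0.058],
  [-0.0288,0.0004,0.0055,4.58,0.058],
  [-0.0287,0.0027,0.0055,4.58,0.058],
  [-0.0284,0.005,0.0055,4.58,0.058],
  [-0.0279,0.0072,0.0055,4.58,0.058],
  [-0.0273,0.0094,0.0055,4.58,0.058],
  [-0.0264,0.0116,0.0055,4.58,0.058],
  [-0.0254,0.0136,0.0055,4.58,0.058],
  [-0.0242,0.0156,0.0055,4.58,0.058],
  [-0.0229,0.0175,0.0055,4.58,0.058],
  [-0.0214,0.0193,0.0055,4.58,0.058],
  [0,0,0,0,0.058],
], newtons=40)

```text
t: 2.48
tool_pos: [0.5242, 0.302, 0.1589]
orientation: [0.71, 0.705, -0.0, 0.001]
force: [0.3, -0.3, -0.3]
finger_gap: 0.0581
```

```bash
python3 - <<'E'
from h import *
s=state();a,m=ang(s["orientation"]);print(s["t"],s["tool_pos"],a,s["q"].round(3),s["force"],s["finger_gap"])
r=read_camera("wrist");cv2.imwrite("pics/d_wrist.png",r["frame"])
print(proj(r,[.522,.305,.04]),proj(r,[.522,.335,.04]),proj(r,[.522,.275,.04]))
E
```

```text
2.475 [0.52417831 0.30204479 0.15893472] 89.58722567420371 [-0.954  0.319  0.435  1.708 -0.144  1.147 -0.486] [ 0.26829374 -0.31787343 -0.34532867] 0.05807109327561219
(np.float64(315.5477646138689), np.float64(234.6882386140982)) (np.float64(315.1881294025887), np.float64(197.40108175405433)) (np.float64(315.88557559647563), np.float64(269.71264863409993))
```

View pics/d_wrist.png

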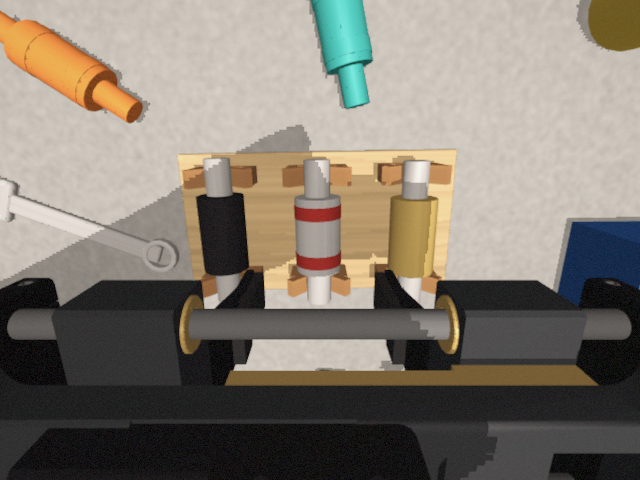

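>>> send_rows([
  [0.0015,-0.0005,0.016,0,0.058],
  [0.0015,-0.0005,0.016,0,0.058],
  [0,0,0.016,0,0.058],
  [0,0,0.016,0,0.058],
  [0,0,0.016,0,0.058],
  [0,0,0.016,0,0.058],
  [0,0,0.009,0,0.058],
  [0,0,0.008,0,0.058],
  [0,0,0,0,0.058],
], newtons=40)

```text
t: 3.65
tool_pos: [0.5208, 0.3082, 0.0461]
orientation: [0.707, 0.707, -0.0, -0.0]
force: [-0.4, -0.1, -0.7]
finger_gap: 0.0581
```

>>> send_rows([
  [0,0,0,0,0.045],
  [0,0,0,0,0.035],
  [0,0,0,0,0.025],
  [0,0,0,0,0.025],
], newtons=40)

```text
t: 4.15
tool_pos: [0.523, 0.3085, 0.0476]
orientation: [0.707, 0.707, 0.002, 0.001]
force: [5.6, 0.2, -0.5]
finger_gap: 0.035
```

>>> send_rows([
  [0,0,-0.01,0,0.025],
  [0,0,-0.016,0,0.025],
  [0,0,-0.02,0,0.025],
  [0,0,-0.02,0,0.025],
  [0,0,-0.02,0,0.025],
  [0,0,-0.02,0,0.025],
  [0,0,0,0,0.025],
  [0,0,0,0,0.025],
], newtons=40)

```text
t: 5.15
tool_pos: [0.5206, 0.3082, 0.1521]
orientation: [0.707, 0.707, -0.0, -0.0]
force: [0.6, -0.4, -6.7]
finger_gap: 0.0352
```

```bash
python3 - <<'E'
from h import *
s=state();a,m=ang(s["orientation"]);print(s["t"],s["tool_pos"],a,s["q"].round(3),s["force"],s["finger_gap"])
r=read_camera("wrist");cv2.imwrite("pics/e_wrist.png",r["frame"])
p=s["tool_pos"]+m[:,2]*.006
for d in(-.058,-.03,0,.03,.058): print(np.round(proj(r,p+m[:,0]*d),1))
print(rows(np.array([.521,.3085,.152]),90,[.565,-.085,.152],81.6,16,.025))
E
```

```text
5.15 [0.52056453 0.30816518 0.15213518] 90.00620853104897 [-0.96   0.325  0.43   1.715 -0.148  1.135 -0.487] [ 0.61414452 -0.39792634 -6.68126005] 0.0351758188744596
[317.9 405.6]
[317.9 359.7]
[317.9 305.6]
[317.9 245.4]
[317.9 183. ]
[[-0.0246, 0.0027, -0.0, 0.53, 0.025], [-0.0246, 0.003, -0.0, 0.53, 0.025], [-0.0245, 0.0032, -0.0, 0.53, 0.025], [-0.0245, 0.0034, -0.0, 0.53, 0.025], [-0.0245, 0.0036, -0.0, 0.53, 0.025], [-0.0244, 0.0039, -0.0, 0.53, 0.025], [-0.0244, 0.0041, -0.0, 0.53, 0.025], [-0.0244, 0.0043, -0.0, 0.53, 0.025], [-0.0243, 0.0045, -0.0, 0.53, 0.025], [-0.0243, 0.0048, -0.0, 0.53, 0.025], [-0.0242, 0.005, -0.0, 0.53, 0.025], [-0.0242, 0.0052, -0.0, 0.53, 0.025], [-0.0241, 0.0054, -0.0, 0.53, 0.025], [-0.0241, 0.0057, -0.0, 0.53, 0.025], [-0.024, 0.0059, -0.0, 0.53, 0.025], [-0.024, 0.0061, -0.0, 0.53, 0.025]]
```

View pics/e_wrist.png

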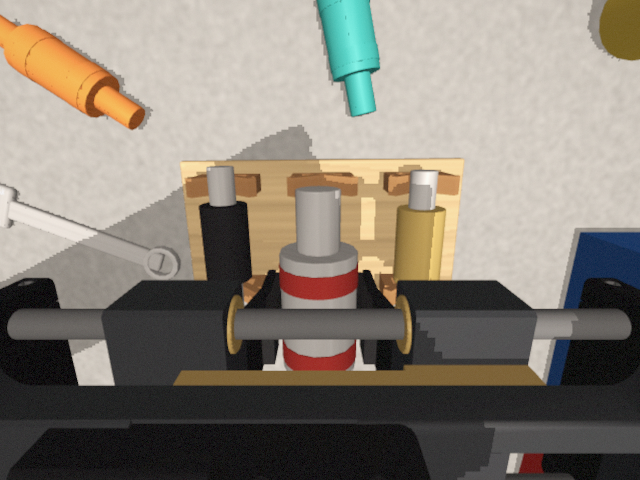

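>>> send_rows([
  [-0.0246,0.0027,0,0.53,0.025],
  [-0.0246,0.003,0,0.53,0.025],
  [-0.0245,0.0032,0,0.53,0.025],
  [-0.0245,0.0034,0,0.53,0.025],
  [-0.0245,0.0036,0,0.53,0.025],
  [-0.0244,0.0039,0,0.53,0.025],
  [-0.0244,0.0041,0,0.53,0.025],
  [-0.0244,0.0043,0,0.53,0.025],
  [-0.0243,0.0045,0,0.53,0.025],
  [-0.0243,0.0048,0,0.53,0.025],
  [-0.0242,0.005,0,0.53,0.025],
  [-0.0242,0.0052,0,0.53,0.025],
  [-0.0241,0.0054,0,0.53,0.025],
  [-0.0241,0.0057,0,0.53,0.025],
  [-0.024,0.0059,0,0.53,0.025],
  [-0.024,0.0061,0,0.53,0.025],
  [0,0,0,0,0.025],
  [0,0,0,0,0.025],
])

```text
t: 7.45
tool_pos: [0.5645, -0.0852, 0.1524]
orientation: [0.757, 0.653, 0.0, -0.0]
force: [-0.0, -0.5, -7.7]
finger_gap: 0.0351
```

```bash
python3 - <<'E'
from h import *
s=state();a,m=ang(s["orientation"]);print(s["t"],s["tool_pos"],a,s["q"].round(3),s["force"],s["finger_gap"])
r=read_camera("wrist");cv2.imwrite("pics/f_wrist.png",r["frame"])
t=read_camera("top");crop(t,"f_top",275,100,220,150,3.6)
c=read_camera("scene");crop(c,"f_scene",160,120,180,200,3)
R=np.array([.5651,-.0884,0]);y=np.array([.146,.989,0])
for n,q in (("wrist",r),("scene",c)):
  for d in (-.052,-.045,-.038,0,.038,.045,.052): print(n,d,np.round(proj(q,R+y*d+[0,0,.086]),1))
E
```

```text
7.45 [ 0.56454604 -0.08517334  0.15244486] 81.51256743696561 [-0.486  0.28   0.658  1.807 -0.189  1.119  0.089] [-0.02015694 -0.45385511 -7.66753289] 0.035136995455914234
wrist -0.052 [319.8 335.8]
wrist -0.045 [319.8 326.9]
wrist -0.038 [319.8 317.9]
wrist 0 [319.8 265.9]
wrist 0.038 [319.8 208.6]
wrist 0.045 [319.8 197.4]
wrist 0.052 [319.8 186. ]
scene -0.052 [242.7 219.2]
scene -0.045 [243.5 220.7]
scene -0.038 [244.2 222.2]
scene 0 [248.6 230.6]
scene 0.038 [253.2 239.4]
scene 0.045 [254.1 241.1]
scene 0.052 [255.  242.8]
```

View pics/f_wrist.png

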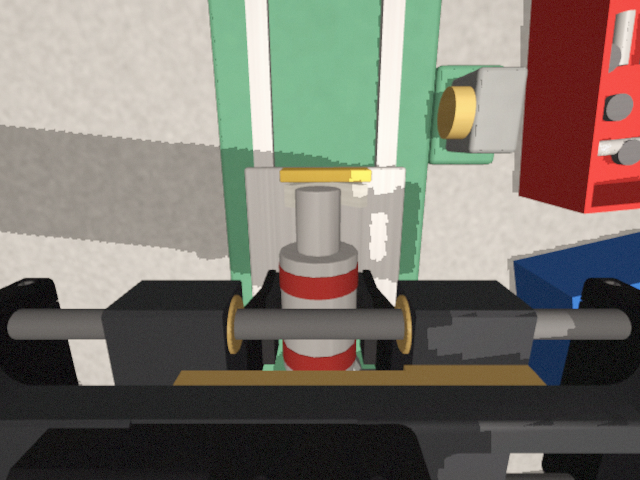

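View pics/f_scene.png

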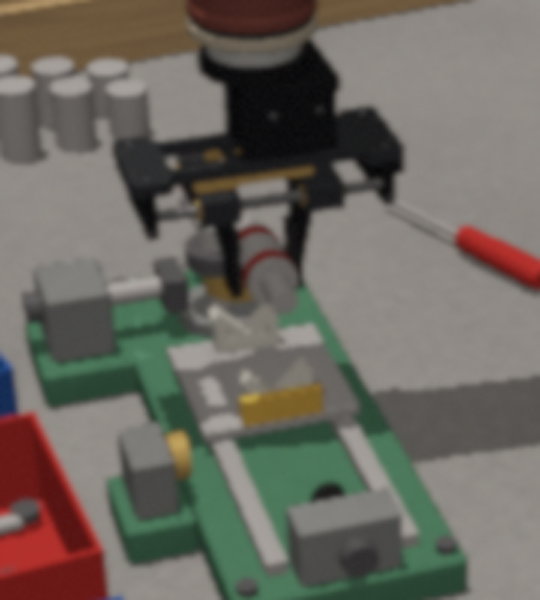

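```bash
python3 - <<'E'
from h import *
r=read_camera("wrist"); 
o=np.array([.5651,-.0884,0]);y=np.array([.146,.989,0]);x=np.array([.989,-.146,0])
for n,u,v in [("bar",300,175),("bar",350,175),("barfront",300,169),("plateL",250,172),("plateR",402,172),("restL",288,195),("restR",366,195),("restL",288,188),("restR",366,188),("journalend",319,190),("journal",319,220),("barrel",319,255),("plate",265,240),("plate",395,240),("plateLe",246,240),("plateRe",407,240)]:
    p=pw(r,u,v);print(n,u,v,"feeder x %.4f y %.4f z %.4f"%((p-o)@x,(p-o)@y,p[2]))
crop(r,"g",235,150,180,130,4.4)
E
```

```text
bar 300 175 feeder x -0.0129 y 0.0580 z 0.0710
bar 350 175 feeder x 0.0196 y 0.0580 z 0.0709
barfront 300 169 feeder x -0.0137 y 0.0604 z 0.0543
plateL 250 172 feeder x -0.0495 y 0.0580 z 0.0500
plateR 402 172 feeder x 0.0581 y 0.0581 z 0.0510
restL 288 195 feeder x -0.0198 y 0.0469 z 0.0835
restR 366 195 feeder x 0.0289 y 0.0467 z 0.0818
restL 288 188 feeder x -0.0197 y 0.0513 z 0.0839
restR 366 188 feeder x 0.0286 y 0.0512 z 0.0828
journalend 319 190 feeder x -0.0006 y 0.0595 z 0.1500
journal 319 220 feeder x -0.0005 y 0.0478 z 0.1552
barrel 319 255 feeder x -0.0005 y 0.0321 z 0.1541
plate 265 240 feeder x -0.0408 y 0.0080 z 0.0514
plate 395 240 feeder x 0.0564 y 0.0079 z 0.0506
plateLe 246 240 feeder x -0.0597 y 0.0018 z 0.0307
plateRe 407 240 feeder x 0.0709 y 0.0019 z 0.0307
```

View pics/g.png

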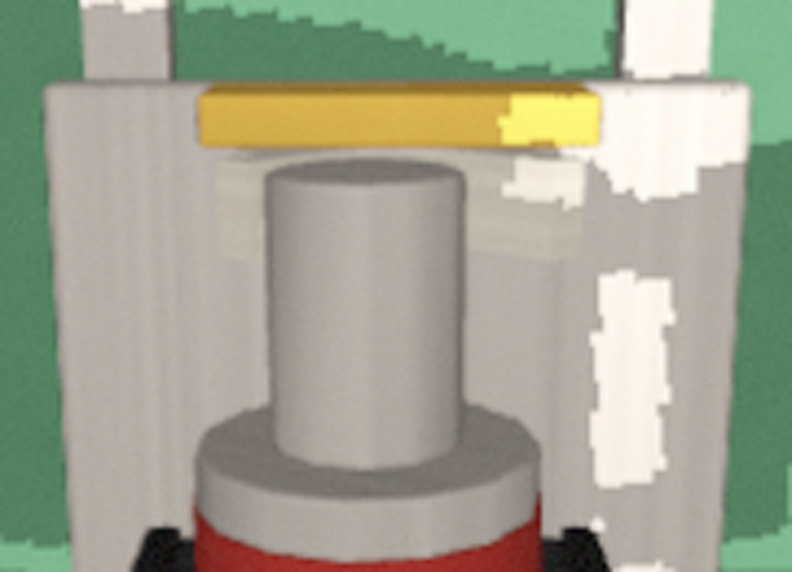

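>>> send_rows([
  [0,0.002,0.008,0,0.025],
  [0,0.0023,0.012,0,0.025],
  [0,0,0.014,0,0.025],
  [0,0,0.012,0,0.025],
  [0,0,0.008,0,0.025],
  [0,0,0.004,0,0.025],
  [0,0,0.003,0,0.025],
  [0,0,0,0,0.025],
])

```text
t: 8.65
tool_pos: [0.569, -0.0858, 0.0917]
orientation: [0.757, 0.653, 0.0, 0.0]
force: [-0.5, 0.0, -7.3]
finger_gap: 0.0351
```

>>> send_rows([
  [0,0,0.0015,0,0.025],
  [0,0,0.0015,0,0.025],
  [0,0,0,0,0.025],
])

```text
t: 9.02
tool_pos: [0.5688, -0.0858, 0.0885]
orientation: [0.757, 0.653, -0.0, -0.0]
force: [-0.3, 0.1, -7.1]
finger_gap: 0.0357
```

>>> send_rows([
  [0,0,0.0012,0,0.025],
  [0,0,0.0012,0,0.025],
  [0,0,0,0,0.025],
])

```text
t: 9.4
tool_pos: [0.5691, -0.0859, 0.0869]
orientation: [0.758, 0.653, 0.0, 0.0]
force: [-4.5, -0.9, 4.3]
finger_gap: 0.0351
```

>>> send_rows([
  [0,0,0.0012,0,0.025],
  [0,0,0,0,0.025],
])

```text
t: 9.65
tool_pos: [0.5691, -0.086, 0.0867]
orientation: [0.758, 0.653, 0.001, -0.0]
force: [-9.4, 0.2, 17.2]
finger_gap: 0.035
```

>>> send_rows([
  [0,-0.0015,0,0,0.025],
  [0,-0.001,0,0,0.025],
  [0,0,0,0,0.025],
])

```text
t: 10.02
tool_pos: [0.5687, -0.0859, 0.0867]
orientation: [0.758, 0.653, 0.002, 0.002]
force: [3.5, -1.5, 7.9]
finger_gap: 0.0351
```

>>> send_rows([
  [0,0.0005,-0.0005,0,0.037],
  [0,0,0,0,0.042],
  [0,0,0,0,0.052],
  [0,0,0,0,0.06],
  [0,0,0,0,0.06],
])

```text
t: 10.65
tool_pos: [0.5667, -0.0854, 0.0853]
orientation: [0.757, 0.653, -0.0, -0.0]
force: [0.3, 0.5, 0.6]
finger_gap: 0.0584
```

>>> send_rows([
  [0,0,-0.006,0,0.06],
  [0,0,-0.015,0,0.06],
  [0,0,-0.025,0,0.06],
  [0,0,-0.03,0,0.06],
  [0,0,-0.03,0,0.06],
  [0,0,-0.02,0,0.06],
  [0,0,0,0,0.06],
])

```text
t: 11.52
tool_pos: [0.5679, -0.0858, 0.2139]
orientation: [0.757, 0.653, 0.002, 0.001]
force: [-0.0, -0.0, 0.4]
finger_gap: 0.06
```

```bash
python3 - <<'E'
from h import *
s=state();a,m=ang(s["orientation"]);print(s["t"],s["tool_pos"],a,s["q"].round(3),s["force"],s["finger_gap"])
r=read_camera("wrist");cv2.imwrite("pics/h_wrist.png",r["frame"])
c=read_camera("scene");crop(c,"h_scene",160,120,180,200,3)
o=np.array([.5651,-.0884,0]);y=np.array([.146,.989,0]);x=np.array([.989,-.146,0])
E
```

```text
11.525 [ 0.56791282 -0.08576567  0.21387552] 81.5114044465117 [-0.507  0.224  0.676  1.731 -0.149  1.234  0.058] [-0.00073004 -0.01294068  0.38319635] 0.0600076523042954
```

View pics/h_wrist.png

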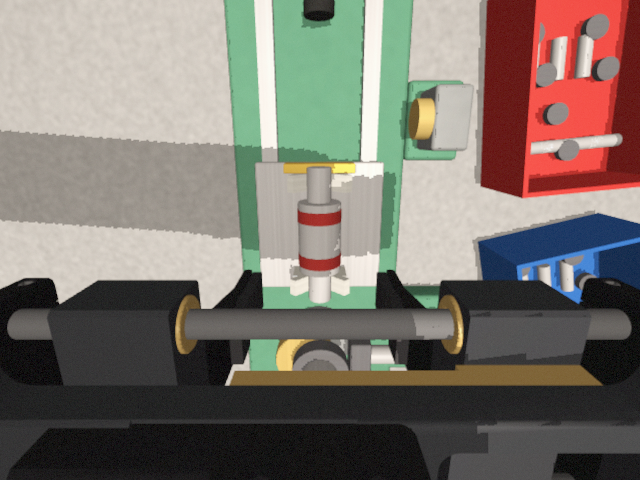

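View pics/h_scene.png

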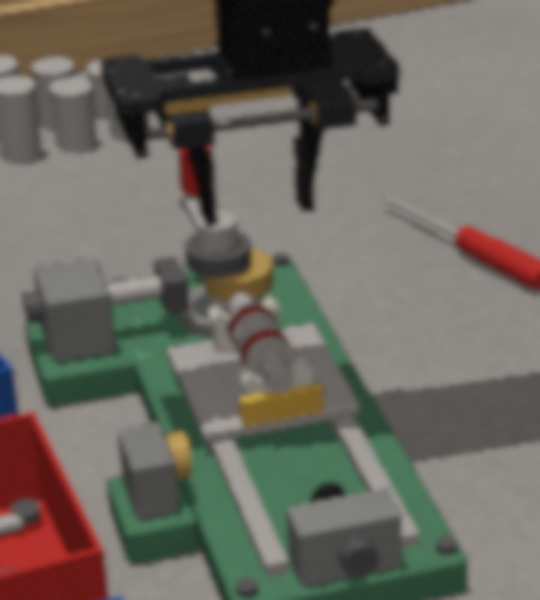

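>>> send_rows([
  [-0.016,0,0,0,0.06],
  [-0.025,0,0,0,0.06],
  [-0.027,0,0,0,0.06],
  [-0.027,0,0,0,0.06],
  [-0.027,0,0,0,0.06],
  [-0.027,0,0,0,0.06],
  [-0.027,0,0,0,0.06],
  [-0.027,0,0,0,0.06],
  [-0.025,0,0,0,0.06],
  [-0.015,0,0,0,0.06],
  [0,0,0,0,0.06],
])

```text
t: 13.0
tool_pos: [0.5301, -0.3273, 0.2111]
orientation: [0.758, 0.652, -0.001, -0.0]
force: [-0.2, 0.2, -0.7]
finger_gap: 0.0602
```

```bash
python3 - <<'E'
from h import *
s=state();a,m=ang(s["orientation"]);print(s["t"],s["tool_pos"],a,s["q"].round(3),s["force"],s["finger_gap"])
r=read_camera("wrist");cv2.imwrite("pics/i_wrist.png",r["frame"])
print(proj(r,[.5406,-.277,.151]),proj(r,[.5502,-.212,.118]))
import pickle;pickle.dump(r,open("i.pkl","wb"))
E
```

```text
13.0 [ 0.53007183 -0.32727696  0.21105666] 81.37683635536317 [-0.119  0.367  0.769  1.614 -0.263  1.269  0.546] [-0.21873184  0.18519913 -0.72388162] 0.06015125979172964
(np.float64(323.1192348292107), np.float64(183.2463653952255)) (np.float64(322.5563513021125), np.float64(71.88545310704376))
```

View pics/i_wrist.png

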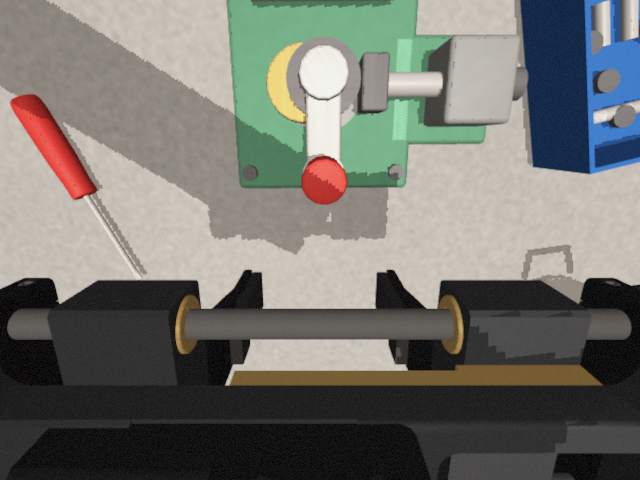

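```bash
python3 - <<'E'
from h import *
import pickle;r=pickle.load(open("i.pkl","rb"))
k=pw(r,324,181.5,.151);h=pw(r,323.7,72,.118);print(k,h,np.linalg.norm((k-h)[:2]),np.degrees(np.arctan2((k-h)[0],(k-h)[1])))
print(pw(r,324,181.5),pw(r,323.7,72))
crop(r,"i2",250,20,200,200,3)
E
```

```text
[ 0.54126146 -0.27606581  0.151     ] [ 0.55090251 -0.21217276  0.118     ] 0.06461633871448934 -171.41916856099638
[ 0.54126083 -0.27608691  0.15082325] [ 0.55093534 -0.21202462  0.11715378]
```

View pics/i2.png

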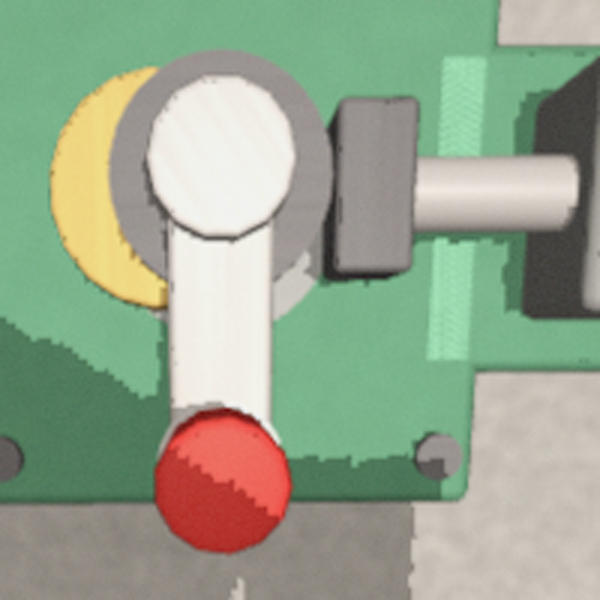

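>>> send_rows([
  [0.012,0.0013,0,0,0.06],
  [0.02,0.002,0,0,0.06],
  [0.015,0,0,0,0.06],
  [0.0052,0,0,0,0.06],
  [0,0,0,0,0.06],
  [0,0,0,0,0.06],
])

```text
t: 13.8
tool_pos: [0.5418, -0.2754, 0.2116]
orientation: [0.758, 0.653, -0.0, 0.0]
force: [-0.4, -0.0, -0.3]
finger_gap: 0.0603
```

>>> send_rows([
  [-0.0009,-0.0005,0.012,0,0.06],
  [0,0,0.018,0,0.06],
  [0,0,0.018,0,0.06],
  [0,0,0.012,0,0.06],
  [0,0,0.008,0,0.06],
  [0,0,0,0,0.06],
  [0,0,0,0,0.06],
])

```text
t: 14.68
tool_pos: [0.5417, -0.2757, 0.144]
orientation: [0.757, 0.653, 0.0, 0.0]
force: [0.9, -0.0, 0.5]
finger_gap: 0.0599
```

>>> send_rows([
  [0,0,0,0,0.045],
  [0,0,0,0,0.035],
  [0,0,0,0,0.028],
  [0,0,0,0,0.02],
  [0,0,0,0,0.02],
], newtons=30)

```text
t: 15.3
tool_pos: [0.5413, -0.2755, 0.1435]
orientation: [0.757, 0.653, -0.0, -0.0]
force: [-1.0, -0.7, 0.2]
finger_gap: 0.0274
```

```bash
cat > c.py <<'E'
import numpy as np,json,sys
def seg(t0,t1,n,ramp0=False,ramp1=False,R=.065):
    w=np.ones(n)
    if ramp0: w[0]=.4;w[1]=.75
    if ramp1: w[-1]=.3;w[-2]=.7
    th=t0+np.concatenate([[0],np.cumsum(w)/w.sum()])*(t1-t0)
    P=np.round(np.stack([-R*np.cos(th),-R*np.sin(th)],1),4)
    return [[round(float(a),4),round(float(b),4),0,0,0.02] for a,b in np.diff(P,axis=0)]
E
python3 -c "
from c import *
print(seg(0,1.5,16,True,True))
print(seg(1.5,3.1,19,True,True))
print(seg(3.1,4.7,19,True,True))"
```

```text
[[0.0001, -0.0028, 0, 0, 0.02], [0.0004, -0.0051, 0, 0, 0.02], [0.0012, -0.0068, 0, 0, 0.02], [0.0019, -0.0066, 0, 0, 0.02], [0.0026, -0.0064, 0, 0, 0.02], [0.0032, -0.006, 0, 0, 0.02], [0.0039, -0.0057, 0, 0, 0.02], [0.0045, -0.0053, 0, 0, 0.02], [0.005, -0.0047, 0, 0, 0.02], [0.0055, -0.0042, 0, 0, 0.02], [0.0058, -0.0036, 0, 0, 0.02], [0.0063, -0.0029, 0, 0, 0.02], [0.0065, -0.0023, 0, 0, 0.02], [0.0067, -0.0016, 0, 0, 0.02], [0.0047, -0.0007, 0, 0, 0.02], [0.0021, -0.0001, 0, 0, 0.02]]
[[0.0024, -0.0002, 0, 0, 0.02], [0.0046, 0.0, 0, 0, 0.02], [0.006, 0.0005, 0, 0, 0.02], [0.006, 0.0011, 0, 0, 0.02], [0.0058, 0.0016, 0, 0, 0.02], [0.0057, 0.0022, 0, 0, 0.02], [0.0054, 0.0026, 0, 0, 0.02], [0.0052, 0.0032, 0, 0, 0.02], [0.0049, 0.0037, 0, 0, 0.02], [0.0044, 0.004, 0, 0, 0.02], [0.0041, 0.0045, 0, 0, 0.02], [0.0037, 0.0048, 0, 0, 0.02], [0.0032, 0.0052, 0, 0, 0.02], [0.0027, 0.0054, 0, 0, 0.02], [0.0022, 0.0057, 0, 0, 0.02], [0.0016, 0.0058, 0, 0, 0.02], [0.0011, 0.006, 0, 0, 0.02], [0.0004, 0.0042, 0, 0, 0.02], [0.0001, 0.0018, 0, 0, 0.02]]
[[0.0001, 0.0024, 0, 0, 0.02], [-0.0001, 0.0046, 0, 0, 0.02], [-0.0007, 0.006, 0, 0, 0.02], [-0.0013, 0.0059, 0, 0, 0.02], [-0.0017, 0.0058, 0, 0, 0.02], [-0.0024, 0.0056, 0, 0, 0.02], [-0.0028, 0.0054, 0, 0, 0.02], [-0.0033, 0.0051, 0, 0, 0.02], [-0.0038, 0.0047, 0, 0, 0.02], [-0.0042, 0.0044, 0, 0, 0.02], [-0.0046, 0.0039, 0, 0, 0.02], [-0.0049, 0.0035, 0, 0, 0.02], [-0.0053, 0.0031, 0, 0, 0.02], [-0.0055, 0.0025, 0, 0, 0.02], [-0.0057, 0.002, 0, 0, 0.02], [-0.0059, 0.0015, 0, 0, 0.02], [-0.0059, 0.0009, 0, 0, 0.02], [-0.0043, 0.0003, 0, 0, 0.02], [-0.0018, 0.0001, 0, 0, 0.02]]
```

>>> send_rows([
  [0.0001,-0.0028,0,0,0.02],
  [0.0004,-0.0051,0,0,0.02],
  [0.0012,-0.0068,0,0,0.02],
  [0.0019,-0.0066,0,0,0.02],
  [0.0026,-0.0064,0,0,0.02],
  [0.0032,-0.006,0,0,0.02],
  [0.0039,-0.0057,0,0,0.02],
  [0.0045,-0.0053,0,0,0.02],
  [0.005,-0.0047,0,0,0.02],
  [0.0055,-0.0042,0,0,0.02],
  [0.0058,-0.0036,0,0,0.02],
  [0.0063,-0.0029,0,0,0.02],
  [0.0065,-0.0023,0,0,0.02],
  [0.0067,-0.0016,0,0,0.02],
  [0.0047,-0.0007,0,0,0.02],
  [0.0021,-0.0001,0,0,0.02],
])

```text
t: 17.3
tool_pos: [0.4859, -0.2057, 0.1434]
orientation: [0.757, 0.653, -0.0, -0.0]
force: [-4.2, -2.7, 3.3]
finger_gap: 0.0271
```

```bash
cat > st.py <<'E'
from h import *
s=state();a,m=ang(s["orientation"])
x=np.array([.989,-.149,0]);y=np.array([.149,.989,0]);A=np.array([.551,-.212,0])
d=s["tool_pos"]-A;fx,fy=d@x,d@y;th=np.arctan2(-fx,-fy)
rad=np.array([-np.sin(th),-np.cos(th)]);tan=np.array([-np.cos(th),np.sin(th)])
F=np.array([s["force"]@x,s["force"]@y])
print("t %.2f ang %.2f tool fx %.4f fy %.4f z %.4f th %.3f R %.4f | Ftan %.2f Frad %.2f Fz %.2f gap %.4f"%(s["t"],a,fx,fy,s["tool_pos"][2],th%(2*np.pi),np.hypot(fx,fy),F@tan,F@rad,s["force"][2],s["finger_gap"]), s["q"].round(2))
E
python3 st.py
```

```text
t 17.30 ang 81.54 tool fx -0.0653 fy -0.0035 z 0.1434 th 1.517 R 0.0654 | Ftan -3.04 Frad 3.94 Fz 3.27 gap 0.0271 [-0.35  0.2   0.75  1.92 -0.15  1.08  0.31]
```

>>> send_rows([
  [0.0024,-0.0004,0,0,0.02],
  [0.0046,-0.0003,0,0,0.02],
  [0.006,0.0003,0,0,0.02],
  [0.006,0.001,0,0,0.02],
  [0.0058,0.0016,0,0,0.02],
  [0.0057,0.0022,0,0,0.02],
  [0.0054,0.0026,0,0,0.02],
  [0.0052,0.0032,0,0,0.02],
  [0.0049,0.0037,0,0,0.02],
  [0.0044,0.004,0,0,0.02],
])

```text
t: 18.55
tool_pos: [0.5104, -0.1599, 0.1434]
orientation: [0.758, 0.652, -0.001, -0.0]
force: [-6.9, -9.0, 4.8]
finger_gap: 0.0269
```

```bash
python3 st.py
```

```text
t 18.55 ang 81.45 tool fx -0.0479 fy 0.0454 z 0.1434 th 2.329 R 0.0661 | Ftan -10.98 Frad -2.85 Fz 4.77 gap 0.0269 [-0.41  0.21  0.72  1.9  -0.16  1.08  0.22]
```

>>> send_rows([
  [0.0041,0.0045,0,0,0.02],
  [0.0037,0.0048,0,0,0.02],
  [0.0032,0.0052,0,0,0.02],
  [0.0027,0.0054,0,0,0.02],
  [0.0022,0.0057,0,0,0.02],
  [0.0016,0.0058,0,0,0.02],
  [0.0011,0.006,0,0,0.02],
  [0.0004,0.0042,0,0,0.02],
  [0.0001,0.0018,0,0,0.02],
])

```text
t: 19.68
tool_pos: [0.5568, -0.1463, 0.1434]
orientation: [0.757, 0.653, -0.0, -0.0]
force: [-3.8, -3.3, 4.6]
finger_gap: 0.0274
```

```bash
python3 st.py
```

```text
t 19.68 ang 81.51 tool fx -0.0040 fy 0.0658 z 0.1434 th 3.080 R 0.0659 | Ftan -3.48 Frad -3.67 Fz 4.58 gap 0.0274 [-0.4   0.31  0.69  1.8  -0.22  1.11  0.22]
```

>>> send_rows([
  [0.0001,0.0024,0,0,0.02],
  [-0.0001,0.0046,0,0,0.02],
  [-0.0007,0.006,0,0,0.02],
  [-0.0013,0.0059,0,0,0.02],
  [-0.0017,0.0058,0,0,0.02],
  [-0.0024,0.0056,0,0,0.02],
  [-0.0028,0.0054,0,0,0.02],
  [-0.0033,0.0051,0,0,0.02],
  [-0.0038,0.0047,0,0,0.02],
  [-0.0042,0.0044,0,0,0.02],
])

```text
t: 20.92
tool_pos: [0.604, -0.174, 0.1435]
orientation: [0.757, 0.653, 0.0, 0.0]
force: [0.3, -2.6, 1.6]
finger_gap: 0.0273
```

```bash
python3 st.py
```

```text
t 20.93 ang 81.53 tool fx 0.0467 fy 0.0455 z 0.1435 th 3.941 R 0.0652 | Ftan 2.28 Frad -1.27 Fz 1.64 gap 0.0273 [-0.32  0.42  0.68  1.67 -0.29  1.15  0.29]
```

>>> send_rows([
  [-0.0046,0.0039,0,0,0.02],
  [-0.0049,0.0035,0,0,0.02],
  [-0.0053,0.0031,0,0,0.02],
  [-0.0055,0.0025,0,0,0.02],
  [-0.0057,0.002,0,0,0.02],
  [-0.0059,0.0015,0,0,0.02],
  [-0.0059,0.0009,0,0,0.02],
  [-0.0043,0.0003,0,0,0.02],
  [-0.0018,0.0001,0,0,0.02],
])

```text
t: 22.05
tool_pos: [0.615, -0.2197, 0.1436]
orientation: [0.757, 0.653, 0.0, 0.0]
force: [4.7, 1.7, 1.3]
finger_gap: 0.0272
```

```bash
python3 st.py; python3 -c "
from c import *
a=seg(4.7,7.85,40,True,True);print(a[:20]);print(a[20:])"
```

```text
t 22.05 ang 81.54 tool fx 0.0645 fy 0.0020 z 0.1436 th 4.682 R 0.0645 | Ftan -2.27 Frad 4.43 Fz 1.32 gap 0.0272 [-0.23  0.48  0.67  1.61 -0.32  1.17  0.37]
[[-0.0021, 0.0, 0, 0, 0.02], [-0.0041, -0.0002, 0, 0, 0.02], [-0.0053, -0.0007, 0, 0, 0.02], [-0.0052, -0.0011, 0, 0, 0.02], [-0.0052, -0.0015, 0, 0, 0.02], [-0.005, -0.002, 0, 0, 0.02], [-0.0048, -0.0023, 0, 0, 0.02], [-0.0046, -0.0028, 0, 0, 0.02], [-0.0044, -0.0031, 0, 0, 0.02], [-0.0041, -0.0034, 0, 0, 0.02], [-0.0038, -0.0038, 0, 0, 0.02], [-0.0034, -0.0041, 0, 0, 0.02], [-0.0032, -0.0044, 0, 0, 0.02], [-0.0027, -0.0046, 0, 0, 0.02], [-0.0024, -0.0048, 0, 0, 0.02], [-0.0019, -0.005, 0, 0, 0.02], [-0.0016, -0.0051, 0, 0, 0.02], [-0.0011, -0.0053, 0, 0, 0.02], [-0.0007, -0.0053, 0, 0, 0.02], [-0.0002, -0.0054, 0, 0, 0.02]]
[[0.0002, -0.0053, 0, 0, 0.02], [0.0007, -0.0054, 0, 0, 0.02], [0.0011, -0.0052, 0, 0, 0.02], [0.0015, -0.0052, 0, 0, 0.02], [0.0019, -0.005, 0, 0, 0.02], [0.0024, -0.0048, 0, 0, 0.02], [0.0027, -0.0046, 0, 0, 0.02], [0.0031, -0.0044, 0, 0, 0.02], [0.0034, -0.0041, 0, 0, 0.02], [0.0038, -0.0038, 0, 0, 0.02], [0.0041, -0.0035, 0, 0, 0.02], [0.0044, -0.0031, 0, 0, 0.02], [0.0046, -0.0028, 0, 0, 0.02], [0.0048, -0.0023, 0, 0, 0.02], [0.005, -0.002, 0, 0, 0.02], [0.0051, -0.0016, 0, 0, 0.02], [0.0053, -0.0011, 0, 0, 0.02], [0.0053, -0.0007, 0, 0, 0.02], [0.0037, -0.0002, 0, 0, 0.02], [0.0016, 0.0, 0, 0, 0.02]]
```

>>> send_rows([
  [-0.0021,0.0004,0,0,0.02],
  [-0.0041,0.0002,0,0,0.02],
  [-0.0053,-0.0007,0,0,0.02],
  [-0.0052,-0.0011,0,0,0.02],
  [-0.0052,-0.0015,0,0,0.02],
  [-0.005,-0.002,0,0,0.02],
  [-0.0048,-0.0023,0,0,0.02],
  [-0.0046,-0.0028,0,0,0.02],
  [-0.0044,-0.0031,0,0,0.02],
  [-0.0041,-0.0034,0,0,0.02],
  [-0.0038,-0.0038,0,0,0.02],
  [-0.0034,-0.0041,0,0,0.02],
  [-0.0032,-0.0044,0,0,0.02],
  [-0.0027,-0.0046,0,0,0.02],
  [-0.0024,-0.0048,0,0,0.02],
  [-0.0019,-0.005,0,0,0.02],
  [-0.0016,-0.0051,0,0,0.02],
  [-0.0011,-0.0053,0,0,0.02],
  [-0.0007,-0.0053,0,0,0.02],
  [-0.0002,-0.0054,0,0,0.02],
])

```text
t: 24.55
tool_pos: [0.5415, -0.2756, 0.1435]
orientation: [0.757, 0.653, 0.0, 0.0]
force: [3.8, 5.1, 3.1]
finger_gap: 0.0275
```

```bash
python3 st.py
```

```text
t 24.55 ang 81.53 tool fx 0.0001 fy -0.0643 z 0.1435 th 6.281 R 0.0643 | Ftan -3.03 Frad -5.61 Fz 3.07 gap 0.0275 [-0.17  0.38  0.71  1.73 -0.27  1.13  0.48]
```

>>> send_rows([
  [0.0007,-0.0053,0,0,0.02],
  [0.0012,-0.0054,0,0,0.02],
  [0.0011,-0.0052,0,0,0.02],
  [0.0015,-0.0052,0,0,0.02],
  [0.0019,-0.005,0,0,0.02],
  [0.0024,-0.0048,0,0,0.02],
  [0.0027,-0.0046,0,0,0.02],
  [0.0031,-0.0044,0,0,0.02],
  [0.0034,-0.0041,0,0,0.02],
  [0.0038,-0.0038,0,0,0.02],
  [0.0041,-0.0035,0,0,0.02],
  [0.0044,-0.0031,0,0,0.02],
  [0.0046,-0.0028,0,0,0.02],
  [0.0048,-0.0023,0,0,0.02],
  [0.005,-0.002,0,0,0.02],
  [0.0051,-0.0016,0,0,0.02],
  [0.0053,-0.0011,0,0,0.02],
  [0.0053,-0.0007,0,0,0.02],
  [0.0037,-0.0002,0,0,0.02],
  [0.0016,0,0,0,0.02],
])

```text
t: 27.05
tool_pos: [0.4866, -0.2001, 0.1434]
orientation: [0.757, 0.653, -0.0, -0.001]
force: [-2.9, -2.6, 5.1]
finger_gap: 0.0273
```

```bash
python3 st.py
```

```text
t 27.05 ang 81.55 tool fx -0.0655 fy 0.0022 z 0.1434 th 1.604 R 0.0655 | Ftan -3.12 Frad 2.35 Fz 5.12 gap 0.0273 [-0.34  0.19  0.72  1.92 -0.14  1.08  0.29]
```

```bash
python3 -c "
from c import *
print(seg(1.6,3.15,19,True,True));print(seg(3.15,4.75,19,True,True));print(seg(4.75,5.5,10,True,True))"
```

```text
[[0.0023, 0.0001, 0, 0, 0.02], [0.0044, 0.0005, 0, 0, 0.02], [0.0058, 0.001, 0, 0, 0.02], [0.0057, 0.0016, 0, 0, 0.02], [0.0055, 0.002, 0, 0, 0.02], [0.0053, 0.0026, 0, 0, 0.02], [0.005, 0.003, 0, 0, 0.02], [0.0047, 0.0035, 0, 0, 0.02], [0.0045, 0.0038, 0, 0, 0.02], [0.004, 0.0043, 0, 0, 0.02], [0.0036, 0.0046, 0, 0, 0.02], [0.0033, 0.0049, 0, 0, 0.02], [0.0027, 0.0052, 0, 0, 0.02], [0.0023, 0.0054, 0, 0, 0.02], [0.0018, 0.0056, 0, 0, 0.02], [0.0012, 0.0058, 0, 0, 0.02], [0.0008, 0.0058, 0, 0, 0.02], [0.0002, 0.0041, 0, 0, 0.02], [0.0, 0.0017, 0, 0, 0.02]]
[[-0.0001, 0.0025, 0, 0, 0.02], [-0.0003, 0.0045, 0, 0, 0.02], [-0.001, 0.006, 0, 0, 0.02], [-0.0015, 0.0059, 0, 0, 0.02], [-0.0021, 0.0056, 0, 0, 0.02], [-0.0026, 0.0055, 0, 0, 0.02], [-0.0031, 0.0052, 0, 0, 0.02], [-0.0036, 0.0049, 0, 0, 0.02], [-0.004, 0.0046, 0, 0, 0.02], [-0.0044, 0.0041, 0, 0, 0.02], [-0.0048, 0.0038, 0, 0, 0.02], [-0.0051, 0.0032, 0, 0, 0.02], [-0.0054, 0.0028, 0, 0, 0.02], [-0.0056, 0.0023, 0, 0, 0.02], [-0.0058, 0.0017, 0, 0, 0.02], [-0.006, 0.0012, 0, 0, 0.02], [-0.006, 0.0006, 0, 0, 0.02], [-0.0042, 0.0001, 0, 0, 0.02], [-0.0018, 0.0, 0, 0, 0.02]]
[[-0.0024, -0.0002, 0, 0, 0.02], [-0.0045, -0.0005, 0, 0, 0.02], [-0.0059, -0.0011, 0, 0, 0.02], [-0.0057, -0.0017, 0, 0, 0.02], [-0.0056, -0.0021, 0, 0, 0.02], [-0.0053, -0.0027, 0, 0, 0.02], [-0.0051, -0.0032, 0, 0, 0.02], [-0.0048, -0.0036, 0, 0, 0.02], [-0.0031, -0.0028, 0, 0, 0.02], [-0.0013, -0.0012, 0, 0, 0.02]]
```

>>> send_rows([
  [0.0023,0.0001,0,0,0.02],
  [0.0044,0.0005,0,0,0.02],
  [0.0058,0.001,0,0,0.02],
  [0.0057,0.0016,0,0,0.02],
  [0.0055,0.002,0,0,0.02],
  [0.0053,0.0026,0,0,0.02],
  [0.005,0.003,0,0,0.02],
  [0.0047,0.0035,0,0,0.02],
  [0.0045,0.0038,0,0,0.02],
  [0.004,0.0043,0,0,0.02],
  [0.0036,0.0046,0,0,0.02],
  [0.0033,0.0049,0,0,0.02],
  [0.0027,0.0052,0,0,0.02],
  [0.0023,0.0054,0,0,0.02],
  [0.0018,0.0056,0,0,0.02],
  [0.0012,0.0058,0,0,0.02],
  [0.0008,0.0058,0,0,0.02],
  [0.0002,0.0041,0,0,0.02],
  [0.0,0.0017,0,0,0.02],
])

```text
t: 29.42
tool_pos: [0.5609, -0.147, 0.1434]
orientation: [0.757, 0.653, 0.0, -0.001]
force: [-3.6, -1.3, 6.6]
finger_gap: 0.0271
```

```bash
python3 st.py
```

```text
t 29.43 ang 81.57 tool fx 0.0001 fy 0.0658 z 0.1434 th 3.143 R 0.0658 | Ftan -3.31 Frad -1.86 Fz 6.58 gap 0.0271 [-0.37  0.31  0.67  1.79 -0.22  1.11  0.22]
```

>>> send_rows([
  [-0.0001,0.0025,-0.0005,0,0.02],
  [-0.0003,0.0045,-0.0005,0,0.02],
  [-0.001,0.006,0,0,0.02],
  [-0.0015,0.0059,0,0,0.02],
  [-0.0021,0.0056,0,0,0.02],
  [-0.0026,0.0055,0,0,0.02],
  [-0.0031,0.0052,0,0,0.02],
  [-0.0036,0.0049,0,0,0.02],
  [-0.004,0.0046,0,0,0.02],
  [-0.0044,0.0041,0,0,0.02],
  [-0.0048,0.0038,0,0,0.02],
  [-0.0051,0.0032,0,0,0.02],
  [-0.0054,0.0028,0,0,0.02],
  [-0.0056,0.0023,0,0,0.02],
  [-0.0058,0.0017,0,0,0.02],
  [-0.006,0.0012,0,0,0.02],
  [-0.006,0.0006,0,0,0.02],
  [-0.0042,0.0001,0,0,0.02],
  [-0.0018,0.0,0,0,0.02],
])

```text
t: 31.8
tool_pos: [0.6143, -0.2242, 0.1439]
orientation: [0.757, 0.653, -0.0, -0.001]
force: [4.5, 2.8, -21.7]
finger_gap: 0.0274
```

```bash
python3 st.py
```

```text
t 31.80 ang 81.52 tool fx 0.0644 fy -0.0027 z 0.1439 th 4.754 R 0.0645 | Ftan -3.63 Frad 3.90 Fz -21.67 gap 0.0274 [-0.21  0.47  0.65  1.6  -0.31  1.17  0.37]
```

>>> send_rows([
  [-0.0024,0.0002,0.0004,0,0.02],
  [-0.0045,-0.0001,0.0004,0,0.02],
  [-0.0059,-0.0011,0,0,0.02],
  [-0.0057,-0.0017,0,0,0.02],
  [-0.0056,-0.0021,0,0,0.02],
  [-0.0053,-0.0027,0,0,0.02],
  [-0.0051,-0.0032,0,0,0.02],
  [-0.0048,-0.0036,0,0,0.02],
  [-0.0031,-0.0028,0,0,0.02],
  [-0.0013,-0.0012,0,0,0.02],
])

```text
t: 33.05
tool_pos: [0.5892, -0.2637, 0.1437]
orientation: [0.757, 0.653, 0.0, -0.002]
force: [-2.0, 8.1, -13.4]
finger_gap: 0.0271
```

```bash
python3 st.py;  python3 -c "
from c import *
print(seg(5.5,7.3,36))"
```

```text
t 33.05 ang 81.54 tool fx 0.0455 fy -0.0454 z 0.1437 th 5.497 R 0.0643 | Ftan -3.26 Frad -7.69 Fz -13.37 gap 0.0271 [-0.15  0.46  0.67  1.62 -0.31  1.17  0.44]
[[-0.0022, -0.0024, 0, 0, 0.02], [-0.0021, -0.0025, 0, 0, 0.02], [-0.002, -0.0025, 0, 0, 0.02], [-0.0019, -0.0027, 0, 0, 0.02], [-0.0017, -0.0028, 0, 0, 0.02], [-0.0016, -0.0028, 0, 0, 0.02], [-0.0014, -0.0029, 0, 0, 0.02], [-0.0013, -0.003, 0, 0, 0.02], [-0.0011, -0.003, 0, 0, 0.02], [-0.001, -0.0031, 0, 0, 0.02], [-0.0008, -0.0032, 0, 0, 0.02], [-0.0007, -0.0032, 0, 0, 0.02], [-0.0005, -0.0032, 0, 0, 0.02], [-0.0004, -0.0032, 0, 0, 0.02], [-0.0002, -0.0032, 0, 0, 0.02], [0.0, -0.0033, 0, 0, 0.02], [0.0001, -0.0032, 0, 0, 0.02], [0.0003, -0.0033, 0, 0, 0.02], [0.0005, -0.0032, 0, 0, 0.02], [0.0006, -0.0032, 0, 0, 0.02], [0.0008, -0.0031, 0, 0, 0.02], [0.0009, -0.0032, 0, 0, 0.02], [0.0011, -0.003, 0, 0, 0.02], [0.0013, -0.003, 0, 0, 0.02], [0.0014, -0.003, 0, 0, 0.02], [0.0015, -0.0028, 0, 0, 0.02], [0.0017, -0.0028, 0, 0, 0.02], [0.0018, -0.0027, 0, 0, 0.02], [0.0019, -0.0026, 0, 0, 0.02], [0.0021, -0.0025, 0, 0, 0.02], [0.0022, -0.0024, 0, 0, 0.02], [0.0023, -0.0023, 0, 0, 0.02], [0.0024, -0.0021, 0, 0, 0.02], [0.0026, -0.0021, 0, 0, 0.02], [0.0026, -0.0019, 0, 0, 0.02], [0.0027, -0.0018, 0, 0, 0.02]]
```

>>> send_rows([
  [-0.0017,-0.0029,0.0003,0,0.02],
  [-0.0016,-0.003,0.0002,0,0.02],
  [-0.002,-0.0025,0,0,0.02],
  [-0.0019,-0.0027,0,0,0.02],
])

```text
t: 33.55
tool_pos: [0.5782, -0.2701, 0.1437]
orientation: [0.757, 0.653, 0.0, -0.0]
force: [0.5, 5.9, -12.2]
finger_gap: 0.0272
```

```bash
python3 st.py
```

```text
t 33.55 ang 81.54 tool fx 0.0356 fy -0.0534 z 0.1437 th 5.695 R 0.0642 | Ftan -2.96 Frad -5.11 Fz -12.18 gap 0.0272 [-0.15  0.44  0.67  1.65 -0.3   1.16  0.45]
```

>>> send_rows([
  [-0.0017,-0.0028,0,0,0.02],
  [-0.0016,-0.0028,0,0,0.02],
  [-0.0014,-0.0029,0,0,0.02],
  [-0.0013,-0.003,0,0,0.02],
])

```text
t: 34.05
tool_pos: [0.5662, -0.2744, 0.1437]
orientation: [0.757, 0.653, 0.0, 0.0]
force: [0.9, 5.4, -14.1]
finger_gap: 0.0274
```

```bash
python3 st.py
```

```text
t 34.05 ang 81.54 tool fx 0.0243 fy -0.0594 z 0.1437 th 5.895 R 0.0642 | Ftan -2.14 Frad -5.08 Fz -14.05 gap 0.0274 [-0.15  0.42  0.68  1.67 -0.29  1.15  0.46]
```

>>> send_rows([
  [-0.0009,-0.003,0.0003,0,0.02],
  [-0.0008,-0.0031,0.0002,0,0.02],
  [-0.0008,-0.0032,0,0,0.02],
  [-0.0007,-0.0032,0,0,0.02],
])

```text
t: 34.55
tool_pos: [0.5537, -0.2761, 0.1437]
orientation: [0.757, 0.653, 0.001, 0.001]
force: [2.7, 3.6, -11.5]
finger_gap: 0.0272
```

```bash
python3 st.py
```

```text
t 34.55 ang 81.53 tool fx 0.0122 fy -0.0630 z 0.1437 th 6.091 R 0.0642 | Ftan -2.87 Frad -3.52 Fz -11.50 gap 0.0272 [-0.15  0.4   0.69  1.7  -0.28  1.14  0.47]
```

>>> send_rows([
  [-0.0005,-0.0032,0,0,0.02],
  [-0.0004,-0.0032,0,0,0.02],
  [-0.0002,-0.0032,0,0,0.02],
])

```text
t: 34.92
tool_pos: [0.5451, -0.276, 0.1438]
orientation: [0.757, 0.653, 0.001, 0.002]
force: [9.8, 1.0, -17.0]
finger_gap: 0.0273
```

```bash
python3 st.py
```

```text
t 34.92 ang 81.54 tool fx 0.0037 fy -0.0642 z 0.1438 th 6.225 R 0.0643 | Ftan -9.70 Frad -1.94 Fz -16.98 gap 0.0273 [-0.15  0.38  0.69  1.72 -0.27  1.13  0.47]
```

>>> send_rows([
  [0,-0.002,0.0002,0,0.02],
  [0,0,0,0,0.02],
])

```text
t: 35.17
tool_pos: [0.5435, -0.2758, 0.1437]
orientation: [0.757, 0.653, 0.001, 0.002]
force: [9.2, 0.5, -15.7]
finger_gap: 0.0275
```

```bash
python3 st.py
```

```text
t 35.17 ang 81.55 tool fx 0.0021 fy -0.0642 z 0.1437 th 6.251 R 0.0643 | Ftan -9.04 Frad -1.56 Fz -15.69 gap 0.0275 [-0.16  0.38  0.69  1.73 -0.27  1.13  0.47]
```

>>> send_rows([
  [0.0001,-0.0025,0,0,0.02],
  [0.0001,-0.0025,0,0,0.02],
])

```text
t: 35.42
tool_pos: [0.5394, -0.2752, 0.1438]
orientation: [0.757, 0.653, 0.002, 0.003]
force: [14.3, -0.8, -19.7]
finger_gap: 0.0271
```

```bash
python3 st.py
```

```text
t 35.42 ang 81.55 tool fx -0.0021 fy -0.0642 z 0.1438 th 0.032 R 0.0643 | Ftan -14.25 Frad -1.79 Fz -19.71 gap 0.0271 [-0.16  0.37  0.69  1.74 -0.26  1.12  0.47]
```

>>> send_rows([
  [0.0001,-0.0022,0,0,0.02],
])

```text
t: 35.55
tool_pos: [0.5373, -0.2748, 0.1438]
orientation: [0.757, 0.653, 0.002, 0.003]
force: [14.8, -0.5, -21.4]
finger_gap: 0.027
```

```bash
python3 st.py
```

```text
t 35.55 ang 81.55 tool fx -0.0041 fy -0.0641 z 0.1438 th 0.065 R 0.0643 | Ftan -14.57 Frad -2.62 Fz -21.42 gap 0.0270 [-0.16  0.37  0.69  1.74 -0.26  1.12  0.46]
```

>>> send_rows([
  [0,0,0,0,0.02],
  [0,0,0,0,0.02],
])

```text
t: 35.8
tool_pos: [0.5371, -0.2748, 0.1437]
orientation: [0.757, 0.653, 0.001, 0.003]
force: [13.6, 0.1, -19.7]
finger_gap: 0.027
```

```bash
python3 st.py
```

```text
t 35.80 ang 81.55 tool fx -0.0044 fy -0.0641 z 0.1437 th 0.068 R 0.0643 | Ftan -13.22 Frad -3.04 Fz -19.66 gap 0.0270 [-0.16  0.37  0.69  1.74 -0.26  1.12  0.46]
```

>>> send_rows([
  [0,0.001,0.0004,0,0.02],
  [0,0.001,0.0003,0,0.02],
  [0,0,0,0,0.02],
])

```text
t: 36.17
tool_pos: [0.5386, -0.2751, 0.1437]
orientation: [0.757, 0.653, 0.001, 0.002]
force: [8.1, 1.6, -11.0]
finger_gap: 0.0273
```

```bash
python3 st.py
```

```text
t 36.17 ang 81.53 tool fx -0.0029 fy -0.0642 z 0.1437 th 0.045 R 0.0643 | Ftan -7.64 Frad -3.14 Fz -11.05 gap 0.0273 [-0.16  0.37  0.69  1.74 -0.26  1.12  0.47]
```

>>> send_rows([
  [0,-0.0012,0.0003,0,0.02],
  [0,0,0,0,0.02],
])

```text
t: 36.42
tool_pos: [0.5384, -0.275, 0.1437]
orientation: [0.757, 0.653, 0.002, 0.003]
force: [12.1, 2.0, -12.9]
finger_gap: 0.0272
```

```bash
python3 st.py
```

```text
t 36.42 ang 81.56 tool fx -0.0031 fy -0.0642 z 0.1437 th 0.048 R 0.0643 | Ftan -11.46 Frad -4.30 Fz -12.93 gap 0.0272 [-0.16  0.37  0.69  1.74 -0.26  1.12  0.47]
```

>>> send_rows([
  [0,0,0,0,0.045],
  [0,0,0,0,0.06],
  [0,0,0,0,0.06],
  [0,0.002,0,0,0.06],
  [0,0.002,0,0,0.06],
  [0,0,0,0,0.06],
])

```text
t: 37.17
tool_pos: [0.5392, -0.2747, 0.1415]
orientation: [0.757, 0.653, -0.0, 0.0]
force: [-0.2, 0.4, 0.1]
finger_gap: 0.0596
```

```bash
python3 st.py
```

```text
t 37.17 ang 81.53 tool fx -0.0023 fy -0.0638 z 0.1415 th 0.036 R 0.0638 | Ftan 0.28 Frad -0.32 Fz 0.14 gap 0.0596 [-0.16  0.38  0.69  1.73 -0.26  1.12  0.47]
```

Free of the knob; retract upward, then move back (−y) to look.

>>> send_rows([
  [0,0,-0.006,0,0.06],
  [0,0,-0.015,0,0.06],
  [0,0,-0.025,0,0.06],
  [0,0,-0.03,0,0.06],
  [-0.02,0,-0.02,0,0.06],
  [-0.025,0,0,0,0.06],
  [-0.02,0,0,0,0.06],
  [0,0,0,0,0.06],
])

```text
t: 38.17
tool_pos: [0.5288, -0.3407, 0.2386]
orientation: [0.758, 0.652, -0.0, 0.001]
force: [0.4, 0.4, -0.1]
finger_gap: 0.0599
```

```bash
python3 st.py; python3 - <<'E'
from h import *
r=read_camera("wrist");cv2.imwrite("pics/j_wrist.png",r["frame"])
t=read_camera("top");crop(t,"j_top",275,100,220,150,3.6)
c=read_camera("scene");crop(c,"j_scene",160,120,180,220,2.7)
cv2.imwrite("pics/j_scenefull.png",c["frame"])
A=np.array([.551,-.212,.118])
p=pw(r,320,180);print(proj(r,A))
E
```

```text
t 38.17 ang 81.35 tool fx -0.0028 fy -0.1305 z 0.2386 th 0.021 R 0.1306 | Ftan -0.33 Frad -0.42 Fz -0.06 gap 0.0599 [-0.07  0.35  0.74  1.56 -0.24  1.32  0.55]
(np.float64(321.97812142103805), np.float64(58.15956528786134))
```

View pics/j_wrist.png

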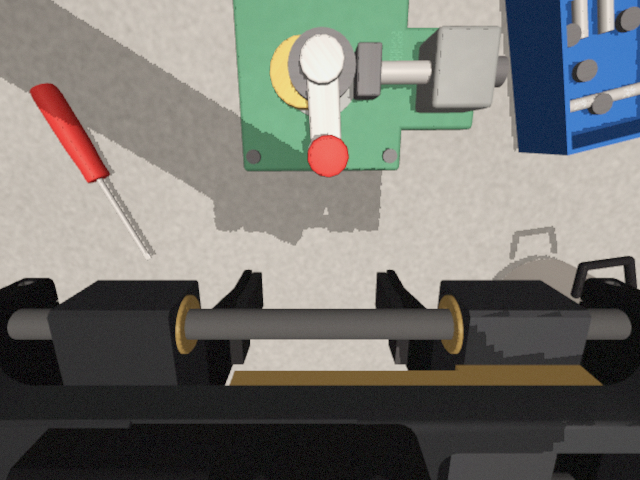

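View pics/j_top.png

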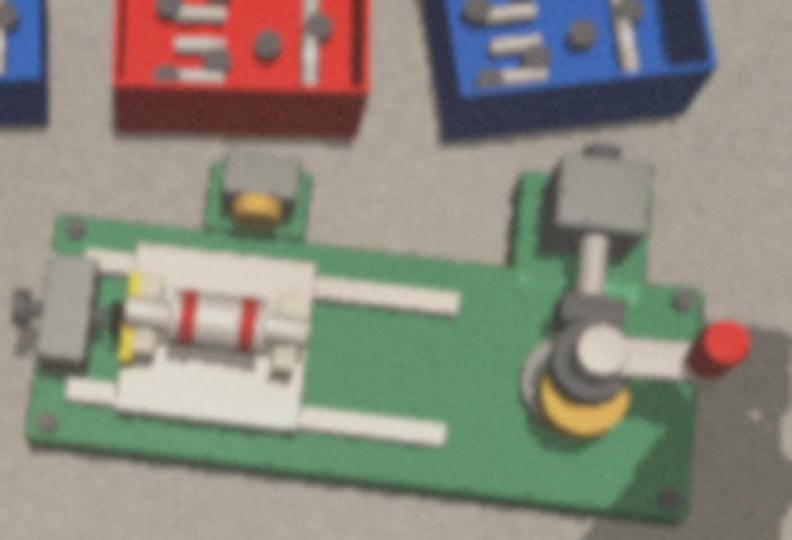

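View pics/j_scene.png

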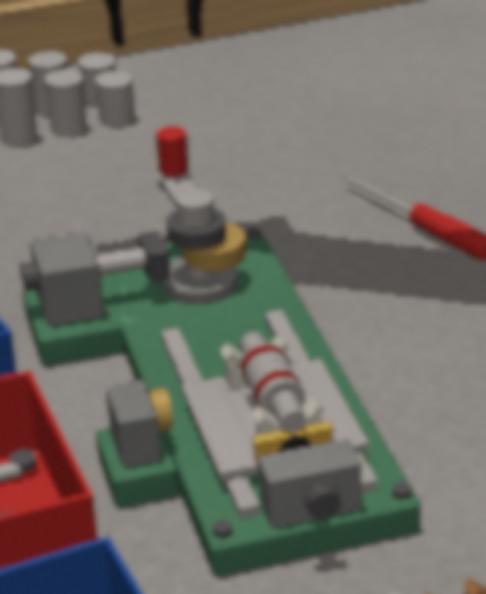

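View pics/j_scenefull.png

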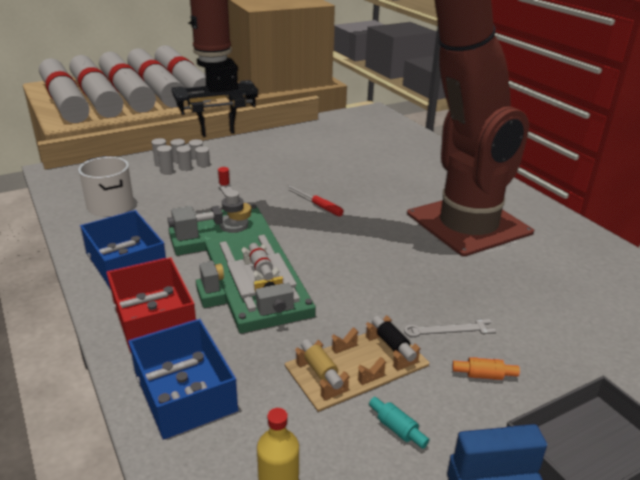

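```bash
python3 - <<'E'
from h import *
import pickle
r=read_camera("wrist"); r0=pickle.load(open("i.pkl","rb"))
def cen(r):
    f=r["frame"].astype(int);m=((f[...,2]>110)&(f[...,1]<95)&(f[...,0]<95)).astype(np.uint8);m[:, :250]=0;m[:, 400:]=0;m[280:]=0
    n,l,s,c=cv2.connectedComponentsWithStats(m);i=1+np.argmax(s[1:,4]);return c[i],s[i]
x=np.array([.989,-.149,0]);y=np.array([.149,.989,0]);A=np.array([.551,-.212,0])
for R in(r0,r):
    c,s=cen(R);d=pw(R,s[0]+(s[2]-1)/2,s[1]+(s[3]-1)/2,.1505)-A; print(c,s,"fx %.4f fy %.4f th %.3f"%(d@x,d@y,np.arctan2(-(d@x),-(d@y))))
crop(r,"k_w",270,20,130,170,4)
c=read_camera("scene");crop(c,"k_scene",215,230,110,95,7)
t=read_camera("top");crop(t,"k_top",280,165,90,60,8)
E
```

```text
[321.81688963 183.53428094] [ 302  156   46   49 1196] fx 0.0002 fy -0.0640 th -0.003
[325.76623377 162.34199134] [307 140  41  42 462] fx 0.0036 fy -0.0647 th -0.056
```

View pics/k_scene.png

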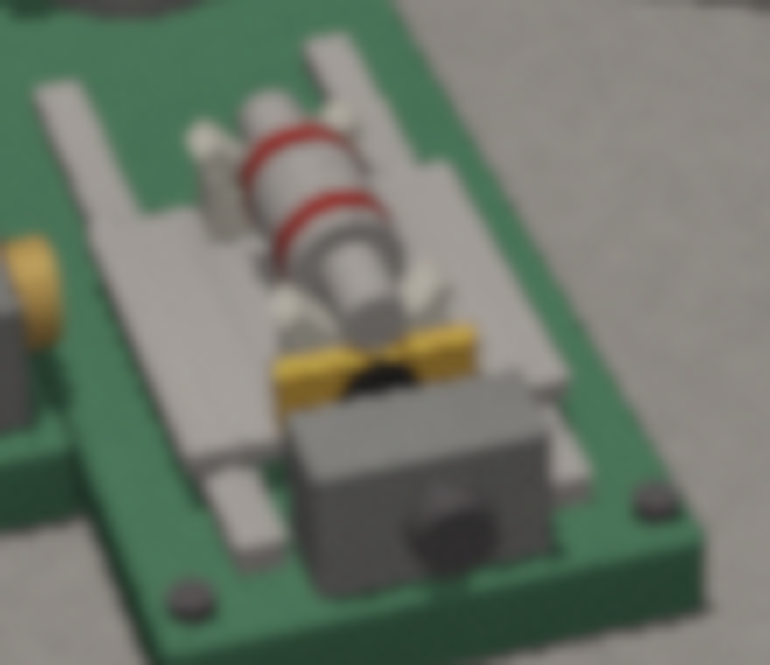

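View pics/k_top.png

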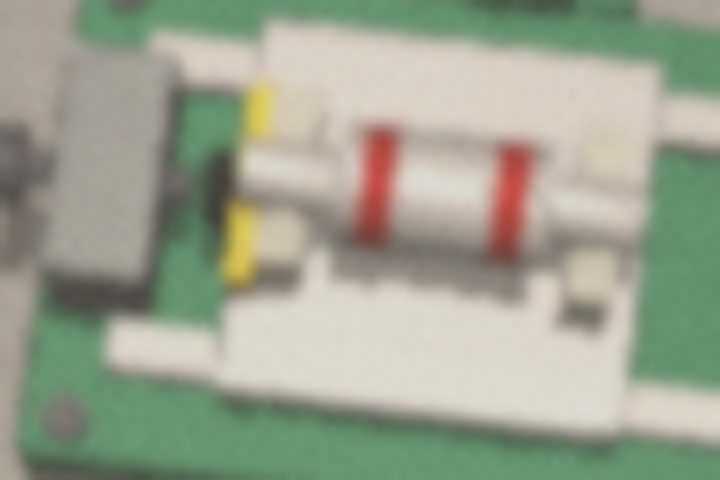

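View pics/k_w.png

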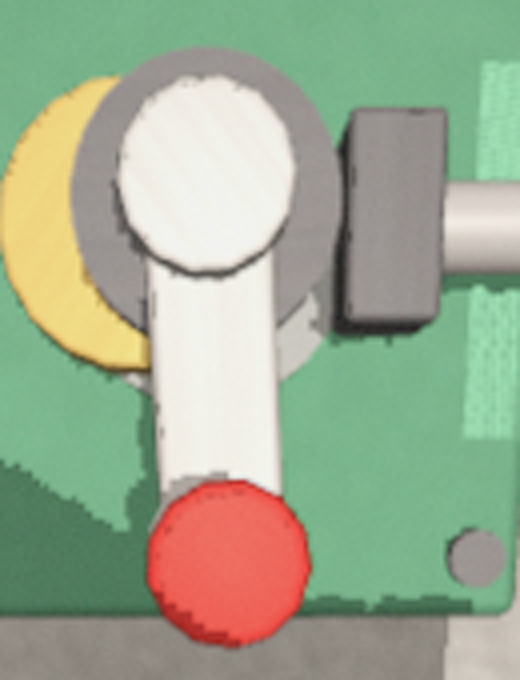

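```bash
python3 - <<'E'
from cell import ctrl,state
print(state()["t"],ctrl.sign_off())
E
```

```text
the job is handed in; nothing more can be done
38.475 None
```

The job is handed in at t = 38.5 s. The red-banded roller is in the carriage's V-nest, and the carriage is wound up against the stop and released.

- **Roller:** I laid it in the nest and let go. The last pictures show it in both V-rests. The brass and black rollers are still in the rack, and in the last scene picture nothing else appears to have moved.
- **Winding:** I held the knob the whole way and turned at about 0.8 rad/s. My readings were about 3 N in the light parts and up to 11 N at the heavy point. I saw no snatching or flying back.
- **Stop:** I felt it at a crank angle of about 12.5 rad. I leaned on it with 14.3 to 14.6 N while turning, and it read 13.2 N at rest. I eased off to 7.6 N, pressed again to 11.5 N at rest, then opened the fingers.
- **Last checks:** The tool force was about zero after release and the gripper is clear. The top and scene pictures show the carriage's yellow bar touching the black buffer.

**Readings that disagreed:**
- **Knob after release:** the camera put it about 6 mm further back (about 0.1 rad, under 1 mm of carriage travel) than the hand position had shown under load. I put this down to elastic give. It was still past where I reckon contact began, so I took the carriage to be still on the stop.
- **Vertical force:** while I held the knob it reached about 21 N because my height command was slightly off. It was zero after release.
- **Nest position:** the overhead camera put it about 4 mm to one side of where the wrist camera did. I used the wrist camera's value, and the roller seated.

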